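# Zero the bench readout under its push-latch cover

### The job

Zero the bench readout: press its small hinged cover so that it pops open, press the round key underneath fully down and let it come back up, then press the cover shut again until it latches and stays down by itself. Use only the fingertips: do not pick up or push aside any of the things standing around, and leave the two uncovered keys beside the cover alone.

Things in the scene. Friction and masses are not known exactly. Their poses are not given: they have to be found in the camera images.
- unit: Bench readout unit: fixed grey box 160 (x) x 170 (y) x 50 mm high, display strip at the rear of its flat top, small hinged grey cover in the middle. Origin: centre of its underside, on the bench; x to its rear (away from the robot at yaw 0), y to its left, z up. A black frame rises 8 mm above the top beside the cover (y = +-31 to 36 mm) and 5 mm in front of it (x = -47 to -52 mm).
- cover (a joint): Angle (rad) of the cover: 0 = shut and latched, top level; 1.1 = sprung fully open, free front edge up. Push-push latch: press the shut cover in to its stop at about -0.085 (5 mm at the free edge) and let go: it springs open. Press the open cover down past 0 to that stop and let go: it stays at 0. Less than -0.06 may not change it over. Spring 0.1 N m shut, 0.04 open; takes 1.5 s to rise.
- cover_press (a point): Point on the cover's outer (top) face, on its middle line, 45 mm from the hinge line (17 mm from the free edge), by three fine ribs; moves with the cover. Latched it is 66 mm above the bench, at x = -25, y = 0 mm of the unit. Pressing it in here takes 2 to 3 N until the stop.
- cover_hinge (a point): Middle of the cover's hinge line, fixed on the unit at x = +20, y = 0 mm, 62 mm above the bench; the line runs along the unit's y, at the cover's rear edge. The cover is a flat flap, 62 mm from hinge to free edge, 58 mm wide, 4 mm thick. Open, its outer face looks to the rear and up, its free edge stands 117 mm above the bench, 28 mm in front of the hinge.
- zero_key_top (a point): Centre of the top of the key hidden beneath the cover: round, white, 22 mm across, on the unit at x = -28 mm, y = 0; its top stands 55 mm above the bench (5 mm above the unit's top) and moves with the key.
- zero_key (a joint): How far the round key is pressed down (m): 0 = up, 0.004 = fully down. A spring returns it; about 1.5 N starts it, 3.5 N holds it fully down.
- side_key_left (a joint): Travel (m, 0 to 0.004 down) of the uncovered oblong white key, 24x16 mm, 5 mm high, on the unit's top left of the cover at x = -20, y = +62 mm; to be left alone.
- side_key_right (a joint): The same for the key right of the cover at x = -20, y = -62 mm; to be left alone.
- setting_block: Bystander, loose: upright two-part steel setting block, 12x36x78 mm. Origin at the centre of its underside. Not to be moved.
- plug_gauge_0: Bystander, loose: plug gauge with a black grip lying down, 112x27x24 mm. Origin at the centre of its underside. Not to be moved.
- v_block_0: Bystander, loose: steel V-block, 40x44x34 mm. Origin at the centre of its underside. Not to be moved.
- slip_gauge_0: Bystander, loose: flat steel slip gauge block, 20x35x10 mm. Origin at the centre of its underside. Not to be moved.
- ring_gauge_0: Bystander, loose: steel ring gauge lying flat, 62 mm across, 20 mm high. Origin at the centre of its underside. Not to be moved.
- spacer_1: Bystander, loose: plain metal spacer ring lying flat, 32 mm across, 13 mm high. Origin at the centre of its underside. Not to be moved.
- micrometer: Bystander, loose: micrometer lying flat, 132x44x16 mm. Origin at the centre of its underside. Not to be moved.

How it is judged (in metres and radians):
On the way, in this order (a step that is already met when the one before it is completed fails the run):
1. the cover has popped open, the key still up (value of joint cover above 0.9 rad and value of joint zero_key below 0.001 m), for 0.1 s.
2. the round key is pressed fully down while the cover is open (value of joint cover above 0.6 rad and value of joint zero_key above 0.003 m), for 0.05 s.
3. the cover is shut again and the key is up (value of joint cover below 0.03 rad and value of joint zero_key below 0.001 m), for 0.2 s.
At the end, for the whole second after the job is handed in: The cover is latched shut by itself (within 0.03 rad of 0) and at rest, the round key is back up (less than 1 mm down), and the loose things are within 20 mm of where they stood (all of step 3 and value of joint cover above -0.03 rad and velocity of joint cover between -0.05 and 0.05 rad/s and not (distance of any of setting_block, plug_gauge_0, v_block_0, slip_gauge_0, ring_gauge_0, spacer_1, micrometer from where it was at the start of the episode above 0.02 m)); the robot touches nothing.
It fails at once if one of the two uncovered side keys is pressed (value of joint any of side_key_left, side_key_right above 0.002 m).
It fails at once if a loose thing beside the unit is lifted, knocked over or moved by more than 20 mm (distance of any of setting_block, plug_gauge_0, v_block_0, slip_gauge_0, ring_gauge_0, spacer_1, micrometer from where it was at the start of the episode above 0.02 m).
It also fails if it takes over 51 s, if anything falls off the work surface, if the arm or the gripper's body presses on something with over 40 N, if the wrist force passes 120 N, or if a joint passes its speed limit or range.

### The arm

A 7-joint arm with a two-finger parallel gripper is mounted at the origin on a cart in front of the work surface, level with it; the furniture and walls round the work are solid. World frame = base frame: x ahead of the robot, y to its left, z up, the work surface at z = 0. Lengths are in m, angles in degrees, forces in N, time in s.
With the tool pointing down it reaches from about 0.4 to 0.85 m from the base axis. Payload 4.5 kg.
Tool frame: the origin (TCP) lies midway between the tips of the shut fingers; the grasp point (between the pads) lies 19 mm behind it (env.grip_point_offset is the distance from the TCP to the grasp point, in m); z points along the fingers, y is the line along which they close (so a half turn about z gives the same grasp; the last joint's range is limited). The gripper opens to 88 mm and grips with 3 to 60 N. Pads are 18 mm wide; open, the fingers measure 123 mm over their backs; the gripper's body (75 mm by 187 mm) begins 45 mm behind the grasp point.
Start: joints at [71.494, 39.483, -11.15, 89.685, 9.013, 51.709, -12.324], TCP at [0.218, -0.586, 0.239] pointing down, gripper open.
Joint ranges: [-172.22, 172.22], [-26.19, 119.32], [-84.43, 86.54], [7.71, 146.69], [-57.33, 237.33], [2.42, 119.75], [-152.13, 152.13]. Speed limits (degrees/s): [147.25, 147.25, 180, 180, 180, 180, 180].

### API

Orientations are given as [roll, pitch, yaw] about the fixed x, y, z axes, in that order (R = Rz(yaw) Ry(pitch) Rx(roll)).
In Python, from workcell import env gives the robot as it stands.
- The arm moves only by the tool play_rows, never from a script. Its argument "targets" is a list of rows, each a list of 7 numbers: the shift along the tool's x, y, z in cm, then the turn, a rotation vector about the tool's x, y, z in rad, then the closure, from -1 (fully open) to 1 (shut). In form: [[tx, ty, tz, wx, wy, wz, claw], ...]. A call has exactly 10 rows; each row shifts and turns the commanded pose from where the row before left it, along the tool's axes as they then stand; what a row does not reach is not made up. A row lasts 1/12 s, in which the tool goes at most 41.7 mm and 7.16 degrees, less where a joint would pass 70% of its speed; a pose out of reach is approached as far as the arm can. A call with a gripper value outside its range is refused whole. The fingers move at their own pace and stop on an object; the grip force is fixed at half the most. Time passes only in rows, so rows that do not move let the fingers close, or fill a call up. It gives the time, the measured TCP pose, the force, the opening and the grip force at its end, in the units of the state.
- env.state(): the state, without advancing time (a new reading comes with each control period).
- env.capture(name): name is "side" or "top" or "wrist"; returns a dict with "frame" (400x640x3 uint8, red, green, blue), "mtx" (3x3 intrinsics, pixels), "extrinsics" (4x4, takes a point from camera to world coordinates); the wrist camera has in their place "hand_eye" (4x4, takes a point from camera to tool coordinates, whose origin is the TCP and whose axes are the flange's). Camera axes: x right, y up, looking along -z (the intrinsics and any distortion apply to the point x, -y, -z); pixel columns grow to the right and rows downward; lengths in m; the calibration is good to about 2 mm. A picture is of the moment at which its call begins: read the wrist's pose just before it. There is no depth.
- env.job_done(): hands the job in; it is judged then, once.
Trained networks look in the newest picture that a camera, given by its name, has taken for a name from the list of things; names that differ only in an ending like _2 or _b are one class to them, and where a whole thing is asked for, a point or a joint stands for the part that bears it (a point fixed in the world has none). Each returns a list of dicts, best first, with "conf" (0 to 1); they miss things now and then, are a little off and sometimes report something else, mostly with a low value. They report only what shows in the picture. A call takes as long as a camera call.
- env.recognise(label, camera): "uv" ([column, row] in pixels, amid what is visible of it).
The state is a dict: "t": time; "joints": joint angles; "joint_velocities": joint speeds; "tau": joint torques, N m; "position": TCP position; "tcp_rot": TCP orientation; "contact_force": force on the tool from outside, world axes, zero at the start; "ft_torque": the same for the moment, N m; "width": opening from 0.0 (shut) to 1.0 (fully open); "grasp_force": force on a finger pad.
Only numpy, scipy, OpenCV 4.12 (cv2) and the standard library are available. Lean on these libraries where they do the work, as an engineer would, in place of code of your own. Each camera call takes 0.05 s, during which the arm holds its last target. There are 200 camera calls.

## Working session

There is one attempt and no reset: what is moved stays moved. The work goes in short steps, Python scripts to look and compute and a tool call to move; the robot and the scene stay as the last step left them, time stands still between calls to the robot, and variables do not carry over. Pictures are saved under pics/ and viewed, at most 10 in all, crops included, and the job is handed in when it is done.

Besides the shell and the picture viewer there is one more tool, called after "Emit:" as name(argument=value, ...) on one line, values as JSON. play_rows: Moves the arm, as the interface text tells. Its arguments: {"type":"object","properties":{"targets":{"type":"array","items":{"type":"array","items":{"type":"number"}}}},"required":["targets"]}

```bash
mkdir -p pics; ls; cat > h.py <<'E'
from workcell import env
import numpy as np, cv2
from scipy.spatial.transform import Rotation as R
def save(c,n):
    cv2.imwrite('pics/'+n+'.png',c['frame'][:,:,::-1])
def ray(c,uv,z,T=None):
    T=np.array(c['extrinsics']) if T is None else T
    K=np.array(c['mtx']); d=np.linalg.inv(K)@[uv[0],uv[1],1]; d=T[:3,:3]@[d[0],-d[1],-d[2]]; o=T[:3,3]
    return o+d*(z-o[2])/d[2]
def proj(c,p,T=None):
    T=np.array(c['extrinsics']) if T is None else T
    q=np.linalg.inv(T)@np.append(p,1); u=np.array(c['mtx'])@[q[0],-q[1],-q[2]]; return u[:2]/u[2]
def wristT(c,s):
    M=np.eye(4);M[:3,:3]=R.from_euler('xyz',s['tcp_rot'],degrees=True).as_matrix();M[:3,3]=s['position'];return M@np.array(c['hand_eye'])
E
python3 - <<'E'
from h import *
s=env.state();print({k:np.round(v,3) for k,v in s.items()})
for n in('top','side'):
    c=env.capture(n);save(c,n+'0');print(n,[k for k in c],np.round(c['extrinsics'],3).tolist())
    for l,z in(('unit',.05),('cover',.065),('cover_press',.066),('side_key_left',.055),('side_key_right',.055),('setting_block',.04),('micrometer',.01)):
        r=env.recognise(l,n);print(l,[(np.round(x['uv'],1).tolist(),round(x['conf'],2),np.round(ray(c,x['uv'],z),3).tolist()) for x in r[:2]])
E
```

```text
pics
{'t': np.float64(0.0), 'joints': array([ 71.494,  39.534, -11.146,  89.746,   9.013,  51.711, -12.325]), 'joint_velocities': array([-0.06 , -0.014, -0.047,  0.005, -0.017,  0.057, -0.047]), 'tau': array([-0.0000e+00, -5.2756e+01, -1.2670e+00, -1.5343e+01, -5.3000e-02,
        6.0000e-03,  0.0000e+00]), 'position': array([ 0.218, -0.585,  0.238]), 'tcp_rot': array([-1.79891e+02,  7.00000e-03,  2.04490e+01]), 'contact_force': array([ 0.016, -0.228, -0.482]), 'ft_torque': array([-0.063, -0.028, -0.077]), 'grasp_force': np.float64(0.0), 'width': np.float64(0.998)}
top ['frame', 'mtx', 'extrinsics'] [[-0.002, 0.982, -0.191, 0.401], [-1.0, -0.002, -0.0, 0.024], [-0.001, 0.191, 0.982, 0.907], [0.0, 0.0, 0.0, 1.0]]
unit [([319.4, 231.3], 0.66, [0.504, 0.034, 0.05])]
cover [([319.3, 235.0], 0.87, [0.493, 0.034, 0.065])]
cover_press [([316.6, 232.6], 0.92, [0.499, 0.04, 0.066])]
side_key_left [([290.5, 229.2], 0.58, [0.508, 0.102, 0.055])]
side_key_right [([341.1, 252.1], 0.6, [0.455, -0.017, 0.055])]
setting_block [([277.6, 202.3], 0.71, [0.576, 0.136, 0.04])]
micrometer [([346.2, 185.3], 0.69, [0.626, -0.034, 0.01])]
side ['frame', 'mtx', 'extrinsics'] [[-0.999, 0.034, -0.038, 0.515], [-0.049, -0.432, 0.901, 0.794], [0.014, 0.901, 0.433, 0.452], [0.0, 0.0, 0.0, 1.0]]
unit [([345.0, 217.2], 0.6, [0.5, 0.07, 0.05])]
cover [([348.7, 206.7], 0.79, [0.493, 0.051, 0.065]), ([333.7, 257.2], 0.63, [0.52, 0.237, 0.065])]
cover_press [([346.1, 205.4], 0.73, [0.498, 0.048, 0.066])]
side_key_left [([344.3, 222.6], 0.59, [0.502, 0.101, 0.055]), ([341.3, 187.4], 0.19, [0.509, -0.066, 0.055])]
side_key_right []
setting_block [([306.3, 241.3], 0.7, [0.573, 0.152, 0.04])]
micrometer [([293.0, 210.6], 0.83, [0.62, -0.025, 0.01]), ([371.6, 178.0], 0.47, [0.424, -0.233, 0.01])]
```

```bash
python3 - <<'E'
import cv2
a=cv2.imread('pics/top0.png')[130:330,200:440];b=cv2.imread('pics/side0.png')[130:330,230:470]
cv2.imwrite('pics/v1.png',cv2.resize(a,None,fx=3.3,fy=2.97*1.1,interpolation=cv2.INTER_CUBIC)[:600,:792])
cv2.imwrite('pics/v2.png',cv2.resize(b,None,fx=3,fy=3,interpolation=cv2.INTER_CUBIC))
E
```

```text
(no output)
```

View pics/v1.png

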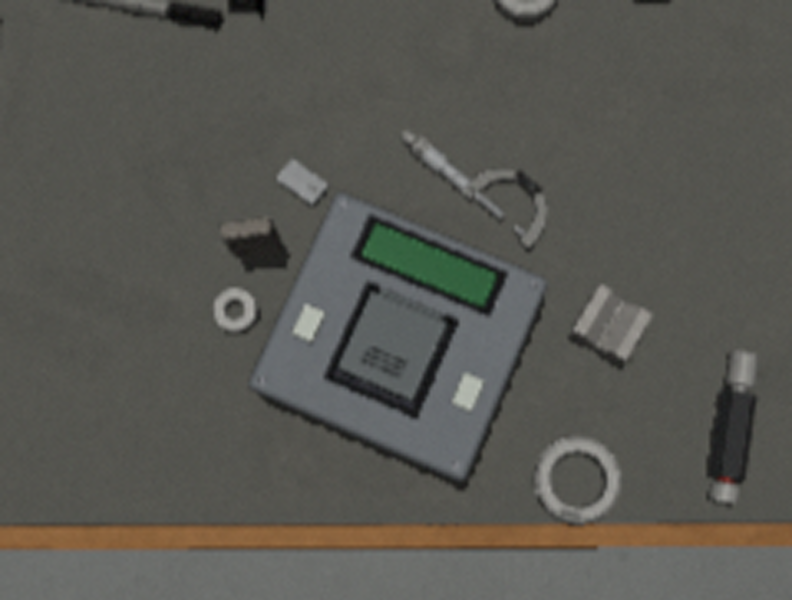

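View pics/v2.png

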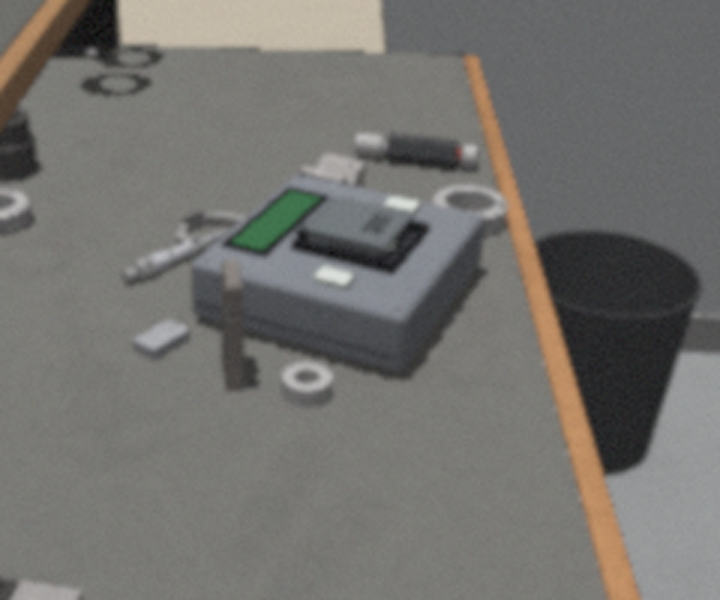

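Top picture: the unit's corners lie at about (340,195), (545,285), (465,485), (255,390) in the crop, and it is yawed clockwise. The setting block and spacer stand to its left, the micrometer is behind it, and the V-block and rings are to its right. The side picture agrees, and the cover is shut.

```bash
cat >> h.py <<'E'
def go(target,rpy,s=None):
    "shift in tool axes (cm) and rotvec (tool) from measured pose"
    s=s or env.state();A=R.from_euler('xyz',s['tcp_rot'],degrees=True)
    return np.round(A.inv().apply(np.array(target)-s['position'])*100,2), np.round((A.inv()*R.from_euler('xyz',rpy,degrees=True)).as_rotvec(),3)
E
python3 - <<'E'
from h import *
c=env.capture('top')
px=[(200+x/3.3,130+y/3.267) for x,y in((340,195),(545,285),(465,485),(255,390))]
P=np.array([ray(c,p,.05) for p in px]);rl,rr,fr,fl=P
f=(rl+rr-fl-fr)/2;l=(rl+fl-rr-fr)/2
print(P.mean(0),np.hypot(*f[:2]),np.hypot(*l[:2]),np.degrees([np.arctan2(f[1],f[0]),np.arctan2(-l[0],l[1])]))
yaw=np.arctan2(f[1]-l[0],f[0]+l[1]);C=P.mean(0)
p=C[:2]+R.from_euler('z',yaw).as_matrix()[:2,:2]@[-.025,0];print(np.degrees(yaw),p)
print(go([p[0],p[1],.24],[180,0,np.degrees(yaw)]))
E
```

```text
[0.49961641 0.02881851 0.05      ] 0.15519983292582298 0.163341186439266 [-22.48591349 -24.43234991]
-23.48400785363223 [0.47668713 0.03878083]
(array([ 46.02, -49.49,  -0.13]), array([ 0.   , -0.   ,  0.767]))
```

Emit:
play_rows(targets=[[2.3,-2.475,0,0,0,0,1],[2.3,-2.475,0,0,0,0,1],[2.3,-2.475,0,0,0,0,1],[2.3,-2.475,0,0,0,0,1],[2.3,-2.475,0,0,0,0,1],[2.3,-2.475,0,0,0,0,1],[2.3,-2.475,0,0,0,0,1],[2.3,-2.475,0,0,0,0,1],[2.3,-2.475,0,0,0,0,1],[2.3,-2.475,0,0,0,0,1]])

```text
t: 1.68
position: [0.3479, -0.272, 0.239]
tcp_rot: [180.0, -0.0, 20.4]
contact_force: [0.6, 0.1, 0.3]
width: 0.27
grasp_force: 0.0
```

Emit:
play_rows(targets=[[2.3,-2.475,0,0,0,0,1],[2.3,-2.475,0,0,0,0,1],[2.3,-2.475,0,0,0,0,1],[2.3,-2.475,0,0,0,0,1],[2.3,-2.475,0,0,0,0,1],[2.3,-2.475,0,0,0,0,1],[2.3,-2.475,0,0,0,0,1],[2.3,-2.475,0,0,0,0,1],[2.3,-2.475,0,0,0,0,1],[2.3,-2.475,0,0,0,0,1]])

```text
t: 2.52
position: [0.477, 0.0406, 0.2389]
tcp_rot: [180.0, -0.0, 20.5]
contact_force: [0.7, -0.1, -0.2]
width: 0.002
grasp_force: 0.0
```

Emit:
play_rows(targets=[[0,0,0,0,0,0.085,1],[0,0,0,0,0,0.085,1],[0,0,0,0,0,0.085,1],[0,0,0,0,0,0.085,1],[0,0,0,0,0,0.085,1],[0,0,0,0,0,0.085,1],[0,0,0,0,0,0.085,1],[0,0,0,0,0,0.085,1],[0,0,0,0,0,0.087,1],[0,0,0,0,0,0,1]])

```text
t: 3.35
position: [0.4766, 0.039, 0.2388]
tcp_rot: [-180.0, -0.0, -23.6]
contact_force: [0.1, -0.1, 0.1]
width: 0.004
grasp_force: 0.0
```

```bash
python3 - <<'E'
from h import *
s=env.state();print(s['t'],s['position'],s['tcp_rot'],s['contact_force'],s['width'])
c=env.capture('wrist');save(c,'w1');T=wristT(c,s);print(np.round(c['hand_eye'],3).tolist())
for l,z in(('cover',.066),('cover_press',.066),('side_key_left',.055),('side_key_right',.055)):
    print(l,[(np.round(x['uv'],1).tolist(),round(x['conf'],2),np.round(ray(c,x['uv'],z,T),4).tolist()) for x in env.recognise(l,'wrist')[:2]])
E
```

```text
3.35 [0.47660089 0.03903297 0.23883577] [-1.79999511e+02 -2.93004223e-02 -2.36111093e+01] [ 0.06214867 -0.10503107  0.1426251 ] 0.004014037781057024
[[-0.001, 0.954, 0.301, 0.079], [1.0, 0.001, 0.001, -0.0], [0.001, 0.301, -0.954, -0.145], [0.0, 0.0, 0.0, 1.0]]
cover [([320.9, 157.7], 0.72, [0.4945, 0.0342, 0.066])]
cover_press [([318.5, 157.3], 0.69, [0.4958, 0.0363, 0.066]), ([219.4, 167.9], 0.49, [0.5274, 0.1363, 0.066])]
side_key_left [([265.3, 165.5], 0.69, [0.509, 0.0938, 0.055])]
side_key_right [([377.2, 167.4], 0.9, [0.4582, -0.0167, 0.055])]
```

View pics/w1.png

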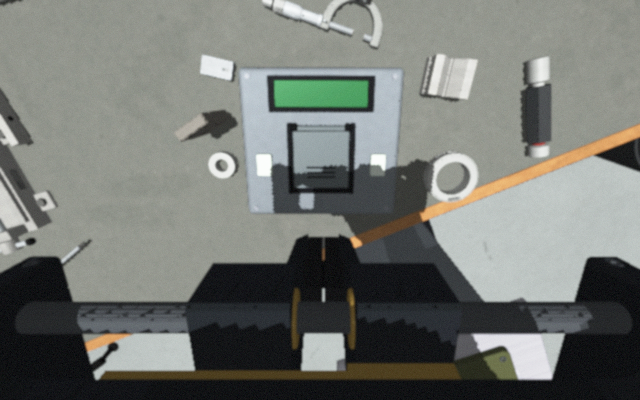

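The wrist picture shows the cover centred near (321,158), its ribs at (322,172), and the side keys at (264,165) and (378,163). The midpoint of the keys puts the press point at about (0.478, 0.0395), so the tool is within 1.5 mm of being over it. I'll descend and press.

Emit:
play_rows(targets=[[0.15,0,2,0,0,0,1],[0,0,2,0,0,0,1],[0,0,2,0,0,0,1],[0,0,2,0,0,0,1],[0,0,2,0,0,0,1],[0,0,2,0,0,0,1],[0,0,2,0,0,0,1],[0,0,2,0,0,0,1],[0,0,0.5,0,0,0,1],[0,0,0,0,0,0,1]])

```text
t: 4.43
position: [0.4771, 0.0381, 0.0727]
tcp_rot: [179.9, 0.1, -23.5]
contact_force: [-0.3, 0.4, 0.8]
width: 0.003
grasp_force: 0.0
```

Emit:
play_rows(targets=[[0,0,0.2,0,0,0,1],[0,0,0.2,0,0,0,1],[0,0,0.2,0,0,0,1],[0,0,0.2,0,0,0,1],[0,0,0.1,0,0,0,1],[0,0,0.1,0,0,0,1],[0,0,0.1,0,0,0,1],[0,0,0,0,0,0,1],[0,0,0,0,0,0,1],[0,0,0,0,0,0,1]])

```text
t: 5.27
position: [0.4782, 0.0384, 0.0632]
tcp_rot: [-180.0, -0.1, -23.5]
contact_force: [0.1, 1.0, 6.0]
width: 0.003
grasp_force: 3.1
```

Emit:
play_rows(targets=[[0,0,0.1,0,0,0,1],[0,0,0.1,0,0,0,1],[0,0,0.1,0,0,0,1],[0,0,0,0,0,0,1],[0,0,0,0,0,0,1],[0,0,0,0,0,0,1],[0,0,0,0,0,0,1],[0,0,0,0,0,0,1],[0,0,0,0,0,0,1],[0,0,0,0,0,0,1]])

```text
t: 6.1
position: [0.4783, 0.0384, 0.0626]
tcp_rot: [-179.9, -0.1, -23.5]
contact_force: [-4.2, 1.7, 35.1]
width: 0.009
grasp_force: 17.6
```

Firmly at the stop. Releasing, then backing up and to the front, and tilting.

Emit:
play_rows(targets=[[0,0,-1.2,0,0,0,1],[-0.5,0,-1.2,0,0,0,1],[-1,0,-1.2,0,0,0,1],[-1,0,-1,0,0,0,1],[-1,0,-1,0,0,0,1],[-1,0,-1,0,0,0,1],[-1,0,-1,0,0,0,1],[-0.5,0,-1,0,0,0,1],[0,0,0,0,0,0,1],[0,0,0,0,0,0,1]])

```text
t: 6.93
position: [0.4234, 0.0622, 0.146]
tcp_rot: [-180.0, -0.1, -23.5]
contact_force: [-0.1, 0.2, 0.3]
width: 0.007
grasp_force: 0.0
```

Emit:
play_rows(targets=[[0,0,0,0,0.104,0,1],[0,0,0,0,0.104,0,1],[0,0,0,0,0.104,0,1],[0,0,0,0,0.104,0,1],[0,0,0,0,0.104,0,1],[0,0,0,0,0,0,1],[0,0,0,0,0,0,1],[0,0,0,0,0,0,1],[0,0,0,0,0,0,1],[0,0,0,0,0,0,1]])

```text
t: 7.77
position: [0.4394, 0.0708, 0.1753]
tcp_rot: [177.9, -16.3, -23.5]
contact_force: [0.8, 0.2, 0.5]
width: 0.006
grasp_force: 0.0
```

```bash
python3 - <<'E'
from h import *
s=env.state();print(s['t'],s['position'],s['tcp_rot'],s['contact_force'])
c=env.capture('wrist');T=wristT(c,s)
for l,z in(('zero_key_top',.055),('cover',.09),('side_key_left',.055),('side_key_right',.055)):
    print(l,[(np.round(x['uv'],1).tolist(),round(x['conf'],2),np.round(ray(c,x['uv'],z,T),4).tolist()) for x in env.recognise(l,'wrist')[:2]])
d=env.capture('side')
im=np.hstack([c['frame'][:400,120:520],cv2.resize(d['frame'][140:290,270:420],(400,400))])
save({'frame':im},'w2')
U=np.array([.4998,.0285]);M=R.from_euler('z',-24,degrees=True).as_matrix()[:2,:2]
for x in(-.060,-.022):
    t=U+M@[x,0];
    for z in (.09,.064,.052):print(x,z,np.append(t,z).round(4),go([*t,z],s['tcp_rot'],s)[0], go([*t,z],R.from_matrix(R.from_euler('z',-24,degrees=True).as_matrix()@R.from_euler('xyz',[180,-30,0],degrees=True).as_matrix()).as_euler('xyz',degrees=True),s)[1])
E
```

```text
7.7667 [0.43943355 0.0708271  0.17531026] [177.86906391 -16.25927722 -23.49136832] [0.80494152 0.1654993  0.51137987]
zero_key_top [([332.0, 175.2], 0.92, [0.4764, 0.0411, 0.055])]
cover [([333.0, 130.6], 0.84, [0.5081, 0.0284, 0.09])]
side_key_left [([263.6, 168.5], 0.97, [0.5072, 0.0952, 0.055])]
side_key_right [([395.8, 166.2], 0.61, [0.46, -0.0159, 0.055]), ([333.2, 131.4], 0.34, [0.5123, 0.0238, 0.055])]
-0.06 0.09 [0.445  0.0529 0.09  ] [-1.21  1.1   8.58] [0.034 0.24  0.013]
-0.06 0.064 [0.445  0.0529 0.064 ] [-1.94  1.01 11.07] [0.034 0.24  0.013]
-0.06 0.052 [0.445  0.0529 0.052 ] [-2.28  0.97 12.22] [0.034 0.24  0.013]
-0.022 0.09 [0.4797 0.0374 0.09  ] [2.43 1.1  9.64] [0.034 0.24  0.013]
-0.022 0.064 [0.4797 0.0374 0.064 ] [ 1.71  1.01 12.14] [0.034 0.24  0.013]
-0.022 0.052 [0.4797 0.0374 0.052 ] [ 1.37  0.96 13.29] [0.034 0.24  0.013]
```

View pics/w2.png

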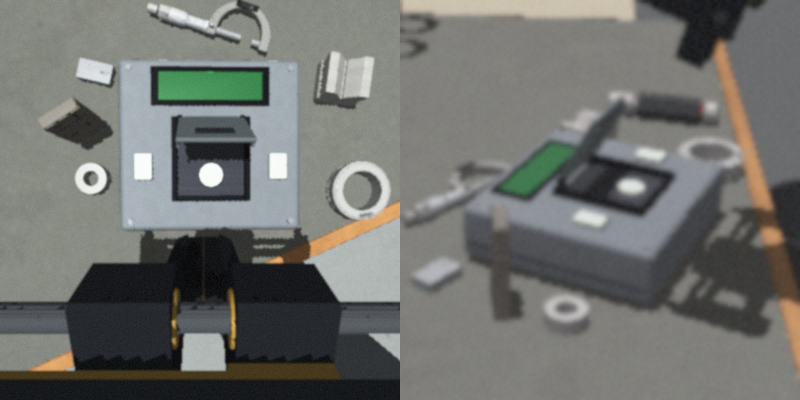

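The cover stands open. The key is at (332,175) in the wrist picture, which gives (0.476, 0.041) and fits the model. The tilt stopped at 16°, so I'll check which joint limits it.

```bash
python3 - <<'E'
from h import *
s=env.state();print(np.round(s['joints'],1))
e=[180,-16,-23.7]
for t in([.455,.0495,.12],[.48,.0384,.075]):print(go(t,e,s))
E
```

```text
[-41.4  35.1  26.2 135.7 -48.7   2.5 -86.1]
(array([0.66, 1.18, 6.03]), array([ 0.036, -0.005,  0.004]))
(array([ 2.02,  1.02, 11.11]), array([ 0.036, -0.005,  0.004]))
```

Emit:
play_rows(targets=[[0,0,0,0.018,-0.03,0,1],[0,0.2,0.5,0.018,-0.03,0,1],[0.1,0.2,0.7,0,0,0,1],[0.1,0.2,0.8,0,0,0,1],[0.1,0.2,0.8,0,0,0,1],[0.1,0.2,0.8,0,0,0,1],[0.1,0.2,0.8,0,0,0,1],[0.1,0,0.8,0,0,0,1],[0.1,0,0.8,0,0,0,1],[0,0,0,0,0,0,1]])

```text
t: 8.9
position: [0.4637, 0.0564, 0.1324]
tcp_rot: [179.2, -11.7, -23.5]
contact_force: [-0.9, 0.6, 0.6]
width: 0.003
grasp_force: 0.0
```

```bash
python3 - <<'E'
from h import *
s=env.state();print(np.round(s['joints'],1))
e=[180,-16,-23.7]
for t in([.455,.0495,.12],[.48,.0384,.065],[.48,.0384,.053]):print(go(t,e,s))
E
```

```text
[-28.5  39.6  16.2 131.7 -57.3   2.5 -73.2]
(array([-0.76,  0.96,  1.12]), array([0.014, 0.074, 0.003]))
(array([0.8 , 0.9 , 7.06]), array([0.014, 0.074, 0.003]))
(array([0.55, 0.88, 8.24]), array([0.014, 0.074, 0.003]))
```

Emit:
play_rows(targets=[[0,0,0,0.007,-0.035,0,1],[0,0.1,0,0.007,-0.035,0,1],[0,0.1,0.5,0,0,0,1],[0.1,0.1,0.5,0,0,0,1],[0.1,0.1,0.5,0,0,0,1],[0.1,0.1,0.5,0,0,0,1],[0.1,0.1,0.5,0,0,0,1],[0.1,0.1,0.5,0,0,0,1],[0,0.1,0.5,0,0,0,1],[0,0,0,0,0,0,1]])

```text
t: 9.73
position: [0.468, 0.0448, 0.0985]
tcp_rot: [180.0, -7.7, -23.6]
contact_force: [-0.2, 0.2, 0.0]
width: 0.005
grasp_force: 0.0
```

```bash
python3 - <<'E'
from h import *
s=env.state();print(np.round(s['joints'],1))
e=[180,-8,-23.7]
for t in([.478,.039,.08],[.478,.039,.06],[.478,.039,.052]):print(go(t,e,s))
E
```

```text
[-20.7  43.2  10.3 129.5 -55.5   2.9 -71.7]
(array([0.89, 0.13, 1.99]), array([0.   , 0.006, 0.003]))
(array([0.63, 0.13, 3.97]), array([0.   , 0.006, 0.003]))
(array([0.52, 0.13, 4.76]), array([0.   , 0.006, 0.003]))
```

Emit:
play_rows(targets=[[0.1,0.03,0.5,0,0,0,1],[0.1,0.03,0.5,0,0,0,1],[0.1,0.03,0.5,0,0,0,1],[0.1,0.03,0.5,0,0,0,1],[0.1,0,0.5,0,0,0,1],[0.1,0,0.5,0,0,0,1],[0.05,0,0.5,0,0,0,1],[0,0,0.3,0,0,0,1],[0,0,0,0,0,0,1],[0,0,0,0,0,0,1]])

```text
t: 10.57
position: [0.4851, 0.0408, 0.0697]
tcp_rot: [179.5, -7.0, -23.5]
contact_force: [0.4, -0.2, 0.4]
width: 0.002
grasp_force: 0.0
```

```bash
python3 - <<'E'
from h import *
s=env.state();print(np.round(s['joints'],1),s['contact_force'])
print(go([.478,.039,.052],[180,-8,-23.7],s))
d=env.capture('side');e=env.capture('wrist')
save({'frame':np.hstack([cv2.resize(d['frame'][140:290,270:420],(400,400)),e['frame'][:,120:520]])},'w3')
E
```

```text
[-18.8  47.1   9.  126.6 -57.3   2.5 -69.3] [ 0.43325415 -0.24912398  0.36479955]
(array([-0.79,  0.43,  1.69]), array([0.008, 0.018, 0.003]))
```

View pics/w3.png

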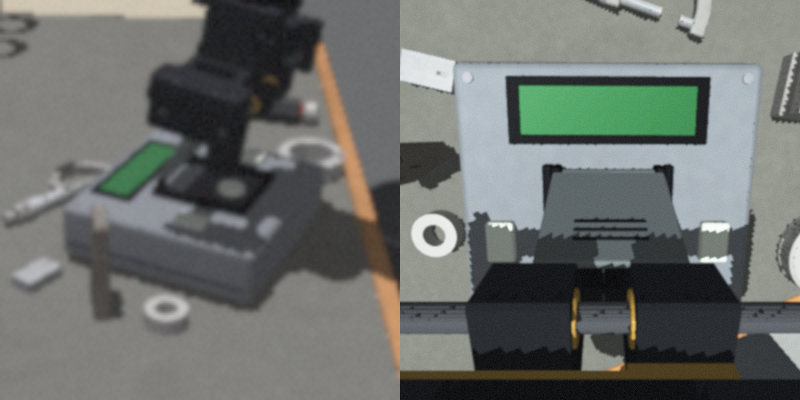

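The finger is over the recess, but about 9 mm too far to the rear because of the joint limit, and it nearly touches the cover. I'll reduce the tilt and correct the position before pressing.

Emit:
play_rows(targets=[[-0.2,0.1,0,0.004,-0.02,0,1],[-0.2,0.1,0,0.004,-0.02,0,1],[-0.2,0.1,0,0,-0.02,0,1],[-0.2,0.1,0,0,0,0,1],[-0.2,0,0,0,0,0,1],[0,0,0.2,0,0,0,1],[0,0,0.2,0,0,0,1],[0,0,0.2,0,0,0,1],[0,0,0,0,0,0,1],[0,0,0,0,0,0,1]])

```text
t: 11.5
position: [0.4748, 0.0409, 0.0629]
tcp_rot: [180.0, -3.5, -23.5]
contact_force: [0.4, -0.6, 0.6]
width: 0.003
grasp_force: 0.0
```

```bash
python3 - <<'E'
from h import *
s=env.state();print(np.round(s['joints'],1),s['contact_force'])
print(go([.477,.0395,.052],[180,-4,-23.7],s))
E
```

```text
[-18.1  47.9  10.2 125.8 -55.9   6.7 -69.4] [ 0.38543969 -0.60634862  0.55279404]
(array([0.19, 0.04, 1.1 ]), array([0.   , 0.008, 0.003]))
```

Emit:
play_rows(targets=[[0.1,0,0.2,0,0,0,1],[0,0,0.2,0,0,0,1],[0,0,0.2,0,0,0,1],[0,0,0.2,0,0,0,1],[0,0,0.1,0,0,0,1],[0,0,0.1,0,0,0,1],[0,0,0.1,0,0,0,1],[0,0,0,0,0,0,1],[0,0,0,0,0,0,1],[0,0,0,0,0,0,1]])

```text
t: 12.33
position: [0.4763, 0.0403, 0.0522]
tcp_rot: [180.0, -3.5, -23.5]
contact_force: [-0.3, 1.2, 4.1]
width: 0.006
grasp_force: 1.6
```

Emit:
play_rows(targets=[[0,0,0.1,0,0,0,1],[0,0,0.1,0,0,0,1],[0,0,0.1,0,0,0,1],[0,0,0.05,0,0,0,1],[0,0,0,0,0,0,1],[0,0,0,0,0,0,1],[0,0,0,0,0,0,1],[0,0,0,0,0,0,1],[0,0,0,0,0,0,1],[0,0,0,0,0,0,1]])

```text
t: 13.17
position: [0.4764, 0.0403, 0.0511]
tcp_rot: [-179.9, -3.6, -23.6]
contact_force: [-6.3, 1.3, 34.5]
width: 0.003
grasp_force: 17.1
```

```bash
python3 - <<'E'
from h import *
s=env.state();print(s['contact_force'])
d=env.capture('side');e=env.capture('top');w=env.capture('wrist');T=wristT(w,s)
U=np.array([.4998,.0285]);M=R.from_euler('z',-24,degrees=True).as_matrix()[:2,:2]
f=w['frame'].copy()
for a,col in((1.1,(255,0,0)),(.8,(255,255,0)),(.6,(0,255,255))):
  q=[np.append(U+M@[.02-.062*np.cos(a),y],.062+.062*np.sin(a)) for y in(-.029,.029)]
  p=[tuple(int(v) for v in proj(w,x,T)) for x in q];print(a,p);cv2.line(f,p[0],p[1],col,1)
save({'frame':np.hstack([cv2.resize(d['frame'][140:290,270:420],(400,400)),f[:,120:520]])},'w4')
E
```

```text
[-6.33532746  1.25474021 34.50036033]
1.1 [(423, 293), (232, 291)]
0.8 [(410, 314), (243, 313)]
0.6 [(402, 317), (251, 316)]
```

View pics/w4.png

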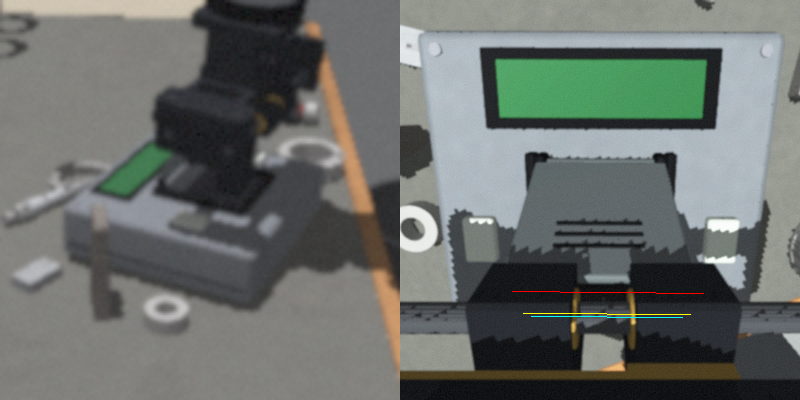

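```bash
python3 - <<'E'
from h import *
s=env.state();w=env.capture('wrist');T=wristT(w,s)
U=np.array([.4998,.0285]);M=R.from_euler('z',-24,degrees=True).as_matrix()[:2,:2]
for a in(1.1,.9,.7,.5):
  for r in(.0,.035,.045):
    print(a,r,[proj(w,np.append(U+M@[.02-r*np.cos(a)+.004*np.sin(a),y],.062+r*np.sin(a)+.004*np.cos(a)),T).round().tolist() for y in(-.029,.029)])
E
```

```text
1.1 0.0 [[392.0, 164.0], [262.0, 163.0]]
1.1 0.035 [[408.0, 220.0], [247.0, 219.0]]
1.1 0.045 [[414.0, 241.0], [242.0, 240.0]]
0.9 0.0 [[393.0, 165.0], [262.0, 164.0]]
0.9 0.035 [[405.0, 233.0], [250.0, 232.0]]
0.9 0.045 [[409.0, 258.0], [246.0, 257.0]]
0.7 0.0 [[393.0, 166.0], [262.0, 165.0]]
0.7 0.035 [[401.0, 243.0], [253.0, 242.0]]
0.7 0.045 [[404.0, 268.0], [251.0, 267.0]]
0.5 0.0 [[393.0, 168.0], [262.0, 167.0]]
0.5 0.035 [[397.0, 248.0], [257.0, 247.0]]
0.5 0.045 [[398.0, 273.0], [255.0, 272.0]]
```

The key is fully down at 34 N. The ribs at row 221–245 match a cover angle of about 1.1. Now retracting and going over the cover.

Emit:
play_rows(targets=[[0,0,-0.8,0,0,0,1],[-0.3,0,-1,0,0,0,1],[-0.5,0,-1.2,0,0,0,1],[-0.5,0,-1.2,0,0,0,1],[-0.5,0,-1.2,0,0,0,1],[-0.2,0,-1.2,0,-0.03,0,1],[0,0,-1.2,0,-0.03,0,1],[0,0,-1.2,0,0,0,1],[0,0,-0.5,0,0,0,1],[0,0,0,0,0,0,1]])

```text
t: 14.2
position: [0.4548, 0.05, 0.1428]
tcp_rot: [-180.0, -0.2, -23.5]
contact_force: [0.2, 0.2, 0.2]
width: 0.009
grasp_force: 0.0
```

```bash
python3 - <<'E'
from h import *
s=env.state();print(np.round(s['joints'],1),s['contact_force'])
w=env.capture('wrist');T=wristT(w,s)
for l,z in(('zero_key_top',.055),('cover_press',.1),('cover',.09)):print(l,[(x['uv'],round(x['conf'],2),ray(w,x['uv'],z,T).round(4)) for x in env.recognise(l,'wrist')[:2]])
U=np.array([.5005,.029]);M=R.from_euler('z',-24,degrees=True).as_matrix()[:2,:2]
for x,z in((-.002,.145),(-.002,.12),(-.006,.1),(-.014,.08),(-.025,.068)):print(go([*(U+M@[x,0]),z],[180,0,-23.7],s))
E
```

```text
[-29.2  41.   28.4 124.5 -46.7  25.2 -76.8] [0.20212392 0.2175507  0.21768074]
zero_key_top [([322.3, 169.1], 0.86, array([0.4788, 0.0406, 0.055 ]))]
cover_press [([320.0, 131.7], 0.58, array([0.5096, 0.0285, 0.1   ]))]
cover [([324.5, 133.4], 0.7, array([0.5066, 0.0268, 0.09  ]))]
(array([ 4.83,  0.1 , -0.2 ]), array([-0.   , -0.004,  0.004]))
(array([4.82, 0.1 , 2.3 ]), array([-0.   , -0.004,  0.004]))
(array([4.42, 0.1 , 4.3 ]), array([-0.   , -0.004,  0.004]))
(array([3.61, 0.09, 6.3 ]), array([-0.   , -0.004,  0.004]))
(array([2.51, 0.08, 7.49]), array([-0.   , -0.004,  0.004]))
```

Emit:
play_rows(targets=[[1,0,0,0,0,0,1],[1,0,0,0,0,0,1],[1,0,0,0,0,0,1],[1,0,0,0,0,0,1],[1,0.1,0,0,0,0,1],[0,0,0,0,0,0,1],[0,0,0.8,0,0,0,1],[0,0,0.8,0,0,0,1],[0,0,0.8,0,0,0,1],[0,0,0,0,0,0,1]])

```text
t: 15.23
position: [0.4955, 0.0309, 0.117]
tcp_rot: [-180.0, 0.4, -23.5]
contact_force: [-4.1, 2.0, 7.8]
width: 0.002
grasp_force: 4.2
```

Emit:
play_rows(targets=[[-0.1,0,0.6,0,0,0,1],[-0.2,0,0.6,0,0,0,1],[-0.2,0,0.6,0,0,0,1],[-0.2,0,0.5,0,0,0,1],[-0.3,0,0.5,0,0,0,1],[-0.3,0,0.5,0,0,0,1],[-0.3,0,0.5,0,0,0,1],[-0.3,0,0.5,0,0,0,1],[-0.3,0,0.4,0,0,0,1],[0,0,0,0,0,0,1]])

```text
t: 16.07
position: [0.4791, 0.0378, 0.0706]
tcp_rot: [180.0, -0.0, -23.5]
contact_force: [0.8, -1.0, 1.9]
width: 0.003
grasp_force: 0.7
```

```bash
python3 - <<'E'
from h import *
s=env.state();print(np.round(s['joints'],1))
print(go([.4776,.039,.062],[180,0,-23.7],s))
E
```

```text
[-20.7  48.5  17.8 122.4 -52.2  16.8 -71.3]
(array([-0.19, -0.05,  0.85]), array([ 0.   , -0.001,  0.003]))
```

Emit:
play_rows(targets=[[-0.1,0,0.2,0,0,0,1],[0,0,0.2,0,0,0,1],[0,0,0.2,0,0,0,1],[0,0,0.1,0,0,0,1],[0,0,0.1,0,0,0,1],[0,0,0.1,0,0,0,1],[0,0,0.1,0,0,0,1],[0,0,0.1,0,0,0,1],[0,0,0,0,0,0,1],[0,0,0,0,0,0,1]])

```text
t: 16.9
position: [0.4785, 0.0382, 0.0626]
tcp_rot: [-179.9, -0.1, -23.6]
contact_force: [-3.6, 0.8, 31.3]
width: -0.0
grasp_force: 15.6
```

At the stop again, with the same height and force as the first press. Releasing straight up.

Emit:
play_rows(targets=[[0,0,-0.3,0,0,0,1],[0,0,-0.4,0,0,0,1],[0,0,-1,0,0,0,1],[0,0,-1.2,0,0,0,1],[0,0,-1.5,0,0,0,1],[0,0,-1.5,0,0,0,1],[-0.5,0,-1.5,0,0,0,1],[-0.5,0,-1.5,0,0,0,1],[-0.5,0,-1.5,0,0,0,1],[-0.5,0,-1.5,0,0,0,1]])

```text
t: 17.73
position: [0.4592, 0.0467, 0.1796]
tcp_rot: [180.0, 0.0, -23.5]
contact_force: [-0.7, 0.0, -0.1]
width: 0.003
grasp_force: 0.0
```

Emit:
play_rows(targets=[[-0.5,0,-1,0,0,0,1],[0,0,-1,0,0,0,1],[0,0,0,0,0,0,1],[0,0,0,0,0,0,1],[0,0,0,0,0,0,1],[0,0,0,0,0,0,1],[0,0,0,0,0,0,1],[0,0,0,0,0,0,1],[0,0,0,0,0,0,1],[0,0,0,0,0,0,1]])

```text
t: 18.57
position: [0.4555, 0.0482, 0.1991]
tcp_rot: [180.0, -0.1, -23.5]
contact_force: [0.4, -1.3, -0.3]
width: 0.006
grasp_force: 0.0
```

```bash
python3 - <<'E'
from h import *
d=env.capture('side');w=env.capture('wrist')
save({'frame':np.hstack([cv2.resize(d['frame'][140:290,270:420],(400,400)),w['frame'][:,120:520]])},'w5')
E
```

```text
(no output)
```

View pics/w5.png

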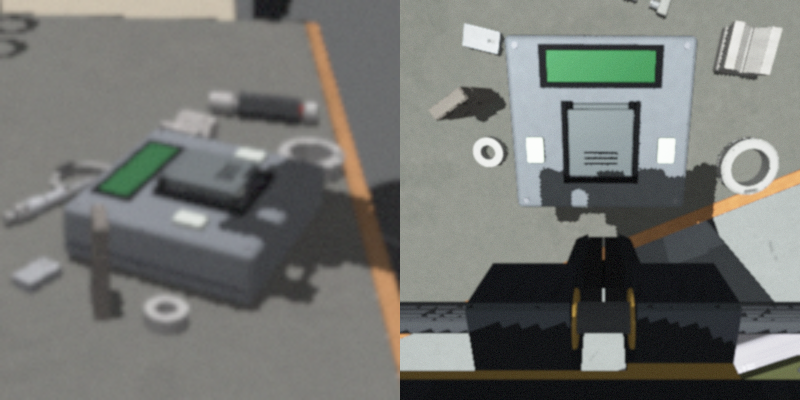

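The cover is shut and level in both views, with its ribs at (600,158) in the wrist half. The loose things stand where they were, and the arm is clear.

```bash
python3 -c "
from workcell import env
print(env.job_done())"
```

```text
the job is handed in; nothing more can be done
None
```

I popped the cover open, pressed the zero key fully down, and pressed the cover shut until it latched, then handed the job in at about 19 s of the 51 s allowed; the hand-in returned no verdict.

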